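Find the concealed catch of the card-index case by touch

TASK

One of the five look-alike recessed discs in the flat top of the card-index case is the button of its concealed catch, the other four are solid. Feel along the row with the closed fingertips until you find the disc that gives, press it right in so that the drawer springs out by itself, then let go and move clear. Do not touch the drawer, and leave everything else on the case and table where it is.

Things in the scene. Friction and masses are not known exactly. Their poses are not given: they have to be found in the camera images.
- case: grey steel card-index case, fixed, 300 deep (x) x 430 wide (y) x 110 mm high, flat top; origin: centre of its underside, own x from drawer front to rear. A row of five flush 77 mm plates crosses the top 62 mm in front of the middle, each with a 46 mm round recess holding a 44 mm steel disc, face 1.5 mm below the top. All look alike: four are solid, one is the catch button; which one varies
- recess0 (a point): centre of recess 0 (counted from the case's right end, its -y end, to the left, 78 mm apart), at the level of the flat top, 110 mm above the table; the disc's face is 1.5 mm lower. It says nothing about whether this disc is solid or the button
- recess1 (a point): centre of recess 1 (counted from the case's right end, its -y end, to the left, 78 mm apart), at the level of the flat top, 110 mm above the table; the disc's face is 1.5 mm lower. It says nothing about whether this disc is solid or the button
- recess2 (a point): centre of recess 2 (counted from the case's right end, its -y end, to the left, 78 mm apart), at the level of the flat top, 110 mm above the table; the disc's face is 1.5 mm lower. It says nothing about whether this disc is solid or the button
- recess3 (a point): centre of recess 3 (counted from the case's right end, its -y end, to the left, 78 mm apart), at the level of the flat top, 110 mm above the table; the disc's face is 1.5 mm lower. It says nothing about whether this disc is solid or the button
- recess4 (a point): centre of recess 4 (counted from the case's right end, its -y end, to the left, 78 mm apart), at the level of the flat top, 110 mm above the table; the disc's face is 1.5 mm lower. It says nothing about whether this disc is solid or the button
- catch (a joint): how far the hidden button is pressed in, m: 0 at rest, 0.007 at the bottom. It starts to give at about 3 N and is at the bottom at about 6 N; it frees the drawer from about 0.005 m on, and comes back up when let go
- drawer (a joint): how far the drawer stands out of the case's front (towards the robot), m: 0 shut and latched, 0.05 fully out. A spring drives it out in about half a second once the catch is pressed, below the top and clear of the pressing finger; it then stays out by itself
- stamp: turned wooden hand stamp, 34 mm wide and 48 mm tall, standing on the rear deck of the case; origin at the centre of its underside. To be left alone
- tape: ring of clear tape 76 mm across and 24 mm high, lying on the rear deck; origin at the centre of its underside. To be left alone
- inkpad: flat dark ink pad 70 x 110 x 17 mm on the rear deck; origin at the centre of its underside. To be left alone
- pencil_cup: dark steel cup 76 mm across, 95 mm tall, with two pencils up to 155 mm high, on the table to the left of the case; origin at the centre of its underside. To be left alone
- stapler: stapler 140 x 36 x 45 mm on the table to the right of the case; origin at the centre of its underside. To be left alone
- card_bundle: strapped bundle of cards 100 x 150 x 52 mm on the table to the left; origin at the centre of its underside. To be left alone
- punch: paper punch 90 x 120 x 58 mm on the table to the right; origin at the centre of its underside. To be left alone

How it is judged:
On the way:
1. the hidden button is pressed in (5 mm or more) by the fingers (value of joint catch above 0.005 m and contact force between the fingers and catch above 1 N), for 0.04 s.
At the end, for the whole second after the job is handed in: the drawer stands at least 45 mm out, the button is back up (within 1.5 mm of rest), and the seven loose things lie within 20 mm of where they began (value of joint drawer above 0.045 m and value of joint catch below 0.0015 m and distance of each of stamp, tape, inkpad, pencil_cup, stapler, card_bundle, punch from where it was at the start of the episode below 0.02 m); the robot touches nothing.
It fails at once if the robot pushes or pulls the drawer (over 1 N) (contact force between any of the fingers, the arm and drawer above 1 N).
It fails at once if a loose thing is shifted or lifted by 30 mm or more (distance of any of stamp, tape, inkpad, pencil_cup, stapler, card_bundle, punch from where it was at the start of the episode above 0.03 m).
It also fails if it takes over 51 s, if anything falls off the work surface, if the arm or the gripper's body presses on something with over 40 N, if the wrist force passes 120 N, or if a joint passes its speed limit or range.

ROBOT

A 6-joint arm with a two-finger parallel gripper is mounted at the origin on the work surface. World frame = base frame: x ahead of the robot, y to its left, z up, the work surface at z = 0. Lengths are in m, angles in rad, forces in N, time in s.
With the tool pointing down it reaches from about 0.325 to 0.775 m from the base axis. Payload 5.5 kg.
Tool frame: the origin (TCP) lies on the centre line of the jaws, within the pads' length; the fingertips stand 11 mm ahead of it and the grasp point (between the pads) lies 8 mm behind it; z points along the fingers, y is the direction in which the jaws open and shut (so a half turn about z gives the same grasp; the last joint's range is limited). The gripper opens to 88 mm and grips with 3 to 60 N. Pads are 20 mm wide; open, the fingers measure 115 mm over their backs; the gripper's body (75 mm by 178 mm) begins 61 mm behind the grasp point.
Start: joints at [-0.057, 0.091, 1.231, -0, 1.82, -0.057], TCP at [0.6, -0, 0.234] pointing down, gripper open.
Joint ranges: [-2.87, 2.87], [-0.86, 2.18], [0.17, 2.46], [-1.51, 4.65], [0.06, 2.69], [-2.65, 2.65]. Speed limits (rad/s): [2.57, 2.57, 3.01, 3.14, 3.14, 3.14].

INTERFACE

Orientations are given as a unit quaternion [w, x, y, z].
In Python, from workcell import env gives the robot as it stands.
- The arm moves only by the shell command python3 -m inch 'ROWS' [FORCE]. ROWS is JSON, a list that holds one entry, the list of rows, each a list of 7 numbers: the gripper's target within -1 to 1 (fully open at 1, half-way at 0, shut at -1), then the shift along the world's x, y, z in m, then the turn, a rotation vector about the world's x, y, z in rad. A call has 1 to 10 rows; each row is the pose to reach, as a shift and turn from the pose commanded when the call began; what a row does not reach only later rows make up. A row lasts 1/12 s, in which the tool goes at most 41.7 mm and 7.16 degrees, less where a joint would pass 70% of its speed; a pose out of reach is approached as far as the arm can. A call with a gripper value outside its range is refused whole. The fingers move at their own pace and stop on an object; FORCE is the grip in N (left out, the last holds). Time passes only in rows, so rows that repeat a pose let the fingers close. It gives the time, the measured TCP pose, the force and the opening at its end, in the units of the state.
- env.read_state(): the state, without advancing time (a new reading comes with each control period).
- env.snapshot(name): name is "scene" or "side" or "wrist"; returns (picture, depth): 480x640x3 uint8, red, green, blue; 480x640 float32, m along the optical axis (not along the pixel's ray), 0 where there is no reading.
- env.camera_model(name): a dict with "camera_matrix" (3x3 intrinsics, pixels), "origin" and "attitude" of the camera in the world. Camera axes: x right, y down, z forward; pixel columns grow to the right and rows downward; lengths in m; the calibration is good to about 2 mm. The wrist camera is an equidistant fisheye: a pixel r from the principal point sees the ray r / f radians off the axis. A picture is of the moment at which its call begins: read the wrist's pose just before it. camera_model takes no time and is no camera call; for the wrist camera it gives the pose at the moment of the call.
- env.close_job(): hands the job in, once; it reports no verdict.
The state is a dict: "clock": time; "qpos": joint angles; "joint_velocities": joint speeds; "tau": joint torques, N m; "tool_pos": TCP position; "orientation": TCP orientation; "force": force on the tool from outside, world axes, zero at the start; "ft_torque": the same for the moment, N m; "finger_gap": opening from 0.0 (shut) to 1.0 (fully open).
Only numpy, scipy, OpenCV 4.12 (cv2) and the standard library are available. Lean on these libraries where they do the work, as an engineer would, in place of code of your own. Each camera call takes 0.05 s, during which the arm holds its last target.

## Working session

There is one attempt and no reset: what is moved stays moved. The work goes in short steps, Python scripts to look and compute and a shell command to move; the robot and the scene stay as the last step left them, time stands still between calls to the robot, and variables do not carry over. Pictures are saved under pics/ and viewed, and the job is handed in when it is done.

```bash
mkdir -p pics; ls
python3 - <<'E'
from workcell import env
import cv2,numpy as np
print(env.read_state())
for n in ["scene","side","wrist"]:
    m=env.camera_model(n);p,d=env.snapshot(n)
    print(n,m)
    cv2.imwrite(f"pics/{n}0.png",p[:,:,::-1]);np.savez(f"pics/{n}0.npz",p=p,d=d,K=m["camera_matrix"],o=m["origin"],a=m["attitude"])
E
```

```text
pics
{'clock': 0.0, 'qpos': array([-5.67385802e-02,  9.18533801e-02,  1.23185711e+00,  3.09061390e-05,
        1.81982164e+00, -5.67058162e-02]), 'joint_velocities': array([ 0.0018115 , -0.00097802,  0.00071481, -0.00174132,  0.00039678,
        0.00052861]), 'tau': array([-3.13584051e-04, -4.46447504e+01, -4.06449509e+01,  6.96761138e-02,
        2.93726998e-02, -1.50731516e-04]), 'tool_pos': array([5.99723077e-01, 9.54267905e-07, 2.32526406e-01]), 'orientation': array([-7.33453542e-04,  7.07115350e-01,  7.07097548e-01, -6.34554630e-04]), 'force': array([-0.0129346 , -0.76337427,  0.15784982]), 'ft_torque': array([-0.0234596 , -0.02016844, -0.01359088]), 'finger_gap': 1.0018231890426892}
scene {'camera_matrix': array([[506.88094661,   0.        , 316.07167658],
       [  0.        , 506.88094661, 233.93298988],
       [  0.        ,   0.        ,   1.        ]]), 'origin': array([ 1.15684408, -0.80229702,  0.90435464]), 'attitude': array([-0.41101993,  0.85551857,  0.28713414, -0.1292462 ])}
side {'camera_matrix': array([[477.02060039,   0.        , 325.1275372 ],
       [  0.        , 477.02060039, 248.59983624],
       [  0.        ,   0.        ,   1.        ]]), 'origin': array([0.00580347, 0.8121336 , 0.72479157]), 'attitude': array([ 0.14130429, -0.27223628,  0.82993435, -0.46597154])}
wrist {'camera_matrix': array([[371.64829954,   0.        , 317.65949618],
       [  0.        , 371.64829954, 245.35981214],
       [  0.        ,   0.        ,   1.        ]]), 'origin': array([0.5978577 , 0.07588067, 0.382834  ]), 'attitude': array([ 1.39810748e-01,  9.90177627e-01,  4.02316287e-05, -1.10429788e-03])}
```

View pics/scene0.png

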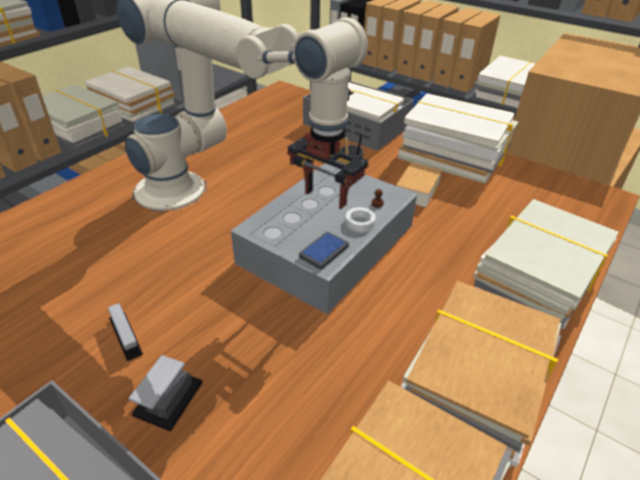

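View pics/side0.png

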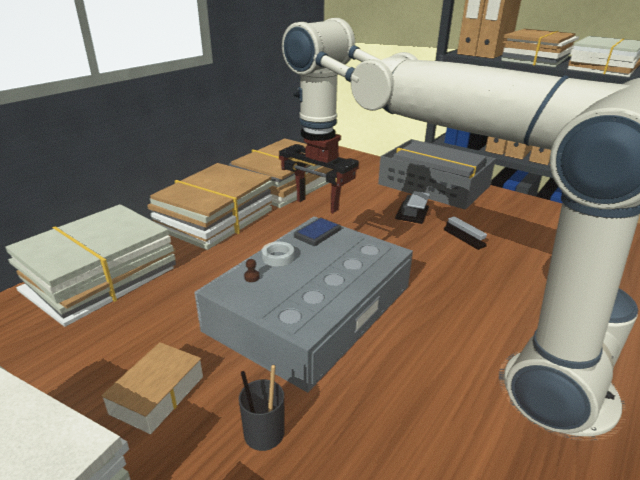

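View pics/wrist0.png

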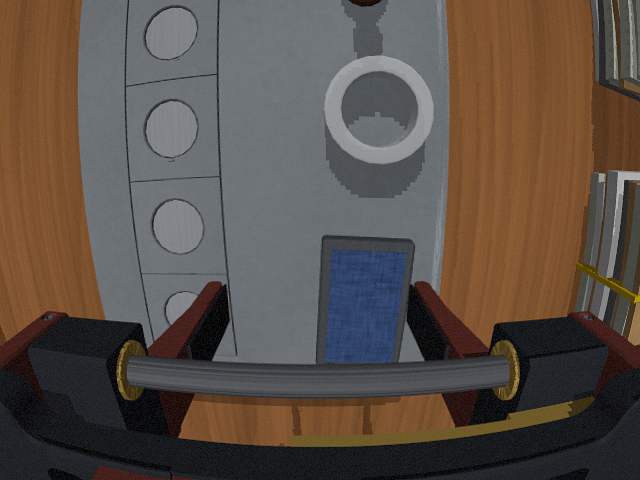

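The scene and side views both show the case with its disc row. In the side view the five discs sit at about (290,316), (313,297), (335,280), (353,264) and (370,250). In the wrist view three whole discs sit at (171,33), (171,128) and (178,226). I'll refine these centres and check them across the cameras.

```bash
cat > h.py <<'E'
import numpy as np,cv2
from scipy.spatial.transform import Rotation as R
def load(n):
    z=np.load(f"pics/{n}.npz"); return z
def rot(a): return R.from_quat([a[1],a[2],a[3],a[0]]).as_matrix()
def ray(z,uv,fish=False):
    K=z["K"];x=(uv[0]-K[0,2])/K[0,0];y=(uv[1]-K[1,2])/K[1,1]
    if fish:
        r=np.hypot(x,y);v=np.array([np.sin(r)*x/r,np.sin(r)*y/r,np.cos(r)])
    else: v=np.array([x,y,1.])
    return rot(z["a"])@v
def onz(z,uv,h,fish=False):
    v=ray(z,uv,fish);return z["o"]+v*(h-z["o"][2])/v[2]
E
python3 - <<'E'
from h import *
np.set_printoptions(precision=4,suppress=True)
for n,seeds,f in [("side0",[(290,316),(313,297),(335,280),(353,264),(370,250)],0),("wrist0",[(171,33),(171,128),(178,226)],1),("scene0",[(273,233),(292,218),(310,204),(327,191)],0)]:
    z=load(n);g=cv2.cvtColor(z["p"],cv2.COLOR_RGB2GRAY)
    for s in seeds:
        # connected blob brighter than surroundings
        c=np.median(g[s[1]-2:s[1]+3,s[0]-2:s[0]+3]);
        w=45 if f else 14
        y0=max(0,s[1]-w);x0=s[0]-w
        sub=cv2.GaussianBlur(g,(3,3),0)[y0:s[1]+w,x0:s[0]+w]
        t,b=cv2.threshold(sub,0,255,cv2.THRESH_OTSU)
        k,l,st,ce=cv2.connectedComponentsWithStats(b)
        i=l[s[1]-y0,s[0]-x0]
        u=ce[i]+[x0,y0]
        d=z["d"][int(u[1]),int(u[0])]
        v=ray(z,u,f);vc=rot(z["a"]).T@v
        print(n,s,u,st[i][4],"plane",onz(z,u,.1085,f),"depth",z["o"]+v*d/vc[2])
E
```

```text
side0 (290, 316) [289.8621 316.306 ] 232 plane [0.4841 0.247  0.1085] depth [0.4839 0.2472 0.1087]
side0 (313, 297) [312.8316 297.0969] 196 plane [0.4852 0.1694 0.1085] depth [0.4845 0.1703 0.1093]
side0 (335, 280) [333.6667 279.6786] 168 plane [0.4863 0.0909 0.1085] depth [0.486  0.0913 0.1088]
side0 (353, 264) [352.26 264.06] 150 plane [0.4875 0.0129 0.1085] depth [0.4871 0.0136 0.109 ]
side0 (370, 250) [369.4462 250.1   ] 130 plane [ 0.4877 -0.0648  0.1085] depth [ 0.4882 -0.0657  0.1078]
wrist0 (171, 33) [171.2087  38.8259] 6324 plane [0.4847 0.162  0.1085] depth [0.485  0.1618 0.1091]
wrist0 (171, 128) [172.0233 127.7174] 7384 plane [0.4859 0.0904 0.1085] depth [0.4857 0.0905 0.1082]
wrist0 (178, 226) [178.7319 225.3173] 7248 plane [0.4868 0.0134 0.1085] depth [0.4868 0.0133 0.1083]
scene0 (273, 233) [272.5221 232.9853] 136 plane [ 0.4898 -0.0696  0.1085] depth [ 0.4884 -0.068   0.1068]
scene0 (292, 218) [291.5714 218.0504] 119 plane [0.4887 0.0076 0.1085] depth [0.4861 0.0107 0.1054]
scene0 (310, 204) [309.551  203.9656] 755 plane [0.4875 0.0861 0.1085] depth [0.4854 0.089  0.106 ]
scene0 (327, 191) [325.3563 190.8718] 710 plane [0.4844 0.1631 0.1085] depth [0.4813 0.1676 0.1048]
```

The cameras agree to about 3 mm, with a 78 mm pitch and a yaw of about 0.7°. Measured recess centres:

| Recess | x (m) | y (m) |
|---|---|---|
| r0 | .4877 | -.066 |
| r1 | .487 | .0125 |
| r2 | .486 | .0907 |
| r3 | .485 | .169 |
| r4 | .484 | .247 |

TCP height at contact should be about 0.1195. I'll start above r0 with the jaws shut.

```bash
python3 -m inch '[[[-1,-0.03,-0.015,0,0,0,0],[-1,-0.06,-0.035,0,0,0,0],[-1,-0.09,-0.05,0,0,0,0],[-1,-0.112,-0.065,-0.02,0,0,0],[-1,-0.112,-0.065,-0.05,0,0,0],[-1,-0.112,-0.065,-0.08,0,0,0],[-1,-0.112,-0.065,-0.09,0,0,0],[-1,-0.112,-0.065,-0.1,0,0,0],[-1,-0.112,-0.065,-0.1,0,0,0],[-1,-0.112,-0.065,-0.1,0,0,0]]]' 10
python3 - <<'E'
from workcell import env
import cv2,numpy as np
s=env.read_state();print(s["tool_pos"],s["force"],s["orientation"])
for n in ["wrist","side"]:
    p,d=env.snapshot(n);cv2.imwrite(f"pics/{n}1.png",p[:,:,::-1])
E
```

```text
clock: 0.98
tool_pos: [0.4884, -0.0649, 0.1344]
orientation: [0.0, 0.707, 0.707, 0.0]
force: [-0.4, 0.7, -0.4]
finger_gap: 0.28
[ 0.48844377 -0.06488652  0.13439023] [-0.43046989  0.74407142 -0.43495071] [1.69203730e-04 7.06952520e-01 7.07260980e-01 1.10490922e-04]
```

View pics/side1.png

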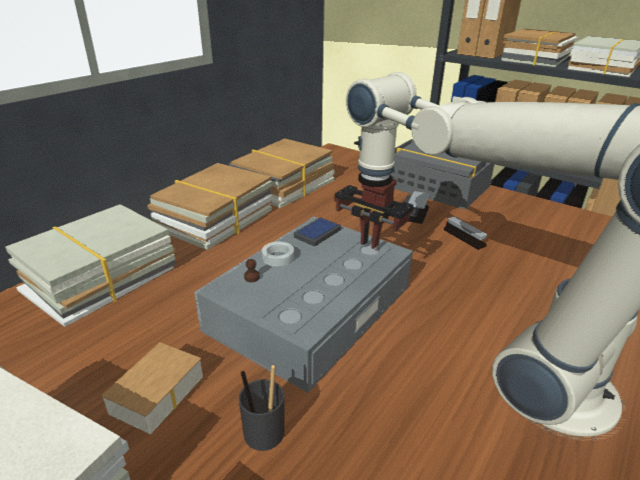

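```bash
python3 -m inch '[[[-1,0,0,0,0,0,0],[-1,0,0,0,0,0,0],[-1,0,0,0,0,0,0],[-1,0,0,-0.003,0,0,0],[-1,0,0,-0.006,0,0,0],[-1,0,0,-0.009,0,0,0],[-1,0,0,-0.012,0,0,0],[-1,0,0,-0.012,0,0,0]]]'
```

```text
clock: 1.75
tool_pos: [0.4875, -0.0649, 0.1205]
orientation: [-0.001, 0.707, 0.707, -0.0]
force: [0.2, -0.2, -0.2]
finger_gap: 0.008
```

The side view puts the fingers at (370,240), directly above the far disc r0 at (370,250). The jaws are shut and the TCP is 1 mm above expected contact, so I'll press gently.

```bash
python3 -m inch '[[[-1,0,0,-0.001,0,0,0],[-1,0,0,-0.002,0,0,0],[-1,0,0,-0.003,0,0,0],[-1,0,0,-0.003,0,0,0]]]'
```

```text
clock: 2.08
tool_pos: [0.488, -0.065, 0.1198]
orientation: [0.0, 0.707, 0.707, 0.0]
force: [-2.8, 0.9, 5.8]
finger_gap: 0.003
```

```bash
python3 -m inch '[[[-1,0,0,-0.001,0,0,0],[-1,0,0,-0.002,0,0,0],[-1,0,0,-0.002,0,0,0]]]'
```

```text
clock: 2.33
tool_pos: [0.4881, -0.065, 0.1198]
orientation: [0.001, 0.707, 0.707, 0.0]
force: [-7.9, 1.3, 14.6]
finger_gap: 0.004
```

Disc 0 is solid: 14.6 N and no movement. On to r1.

```bash
python3 -m inch '[[[-1,0,0,0.01,0,0,0],[-1,0,0,0.02,0,0,0],[-1,-0.001,0.03,0.02,0,0,0],[-1,-0.001,0.06,0.02,0,0,0],[-1,-0.001,0.078,0.02,0,0,0],[-1,-0.001,0.078,0.013,0,0,0],[-1,-0.001,0.078,0.008,0,0,0],[-1,-0.001,0.078,0.005,0,0,0],[-1,-0.001,0.078,0.003,0,0,0],[-1,-0.001,0.078,0.002,0,0,0]]]'; python3 -m inch '[[[-1,0,0,-0.001,0,0,0],[-1,0,0,-0.002,0,0,0],[-1,0,0,-0.002,0,0,0]]]'
```

```text
clock: 3.17
tool_pos: [0.4868, 0.0122, 0.1189]
orientation: [-0.0, 0.708, 0.707, -0.0]
force: [-3.9, 1.2, 6.8]
finger_gap: 0.003
clock: 3.42
tool_pos: [0.4868, 0.0122, 0.1174]
orientation: [-0.0, 0.708, 0.707, -0.0]
force: [-3.4, 1.5, 4.7]
finger_gap: 0.006
```

Disc 1 gives: it moved down while the force stayed at about 5 N. I'll press it in fully.

```bash
python3 -m inch '[[[-1,0,0,-0.001,0,0,0],[-1,0,0,-0.002,0,0,0],[-1,0,0,-0.003,0,0,0],[-1,0,0,-0.004,0,0,0],[-1,0,0,-0.005,0,0,0],[-1,0,0,-0.005,0,0,0]]]'
```

```text
clock: 3.92
tool_pos: [0.4868, 0.0123, 0.1128]
orientation: [0.0, 0.707, 0.707, -0.0]
force: [-6.2, 0.6, 8.8]
finger_gap: 0.003
```

```bash
python3 -m inch '[[[-1,0,0,-0.001,0,0,0],[-1,0,0,-0.001,0,0,0],[-1,0,0,-0.001,0,0,0],[-1,0,0,-0.001,0,0,0],[-1,0,0,-0.001,0,0,0],[-1,0,0,-0.001,0,0,0],[-1,0,0,-0.001,0,0,0]]]'
python3 - <<'E'
from workcell import env
import cv2
p,d=env.snapshot("side");cv2.imwrite("pics/side2.png",p[:,:,::-1])
E
```

```text
clock: 4.5
tool_pos: [0.4868, 0.0123, 0.1127]
orientation: [0.0, 0.707, 0.707, 0.0]
force: [-8.1, 0.8, 13.1]
finger_gap: 0.006
```

View pics/side2.png

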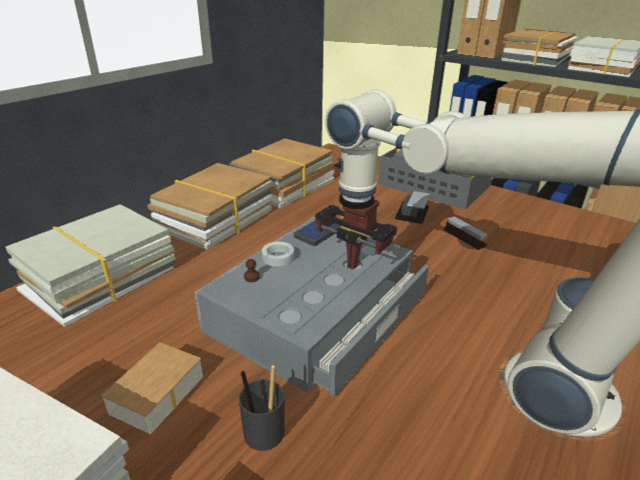

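The button is fully in, and the side view shows the drawer out, its front running from about (330,390) to (425,275). I'll lift straight up.

```bash
python3 -m inch '[[[-1,0,0,0.01,0,0,0],[-1,0,0,0.025,0,0,0],[-1,0,0,0.05,0,0,0],[-1,0,0,0.08,0,0,0],[-1,0,0,0.11,0,0,0],[-1,0,0,0.13,0,0,0],[-1,0,0,0.13,0,0,0],[-1,0,0,0.13,0,0,0],[-1,0,0,0.13,0,0,0]]]'
python3 - <<'E'
from workcell import env
import cv2,numpy as np
from h import *
np.set_printoptions(precision=4,suppress=True)
s=env.read_state();print(s["tool_pos"],s["force"])
for n in ["side","wrist"]:
    m=env.camera_model(n);p,d=env.snapshot(n);cv2.imwrite(f"pics/{n}3.png",p[:,:,::-1])
    np.savez(f"pics/{n}3.npz",p=p,d=d,K=m["camera_matrix"],o=m["origin"],a=m["attitude"])
a=load("side0");b=load("side3")
D=b["d"]-a["d"];M=((abs(D)>.008)&(a["d"]>0)&(b["d"]>0)).astype(np.uint8)
cv2.imwrite("pics/diff.png",np.hstack([b["p"][:,:,::-1][100:460],cv2.cvtColor(M[100:460]*255,cv2.COLOR_GRAY2BGR)])[:, :, :].copy() if 0 else M*255)
def dep(z,u,v):
    r=ray(z,(u,v));c=rot(z["a"]).T@r;return z["o"]+r*z["d"][v,u]/c[2]
for u,v in [(390,318),(395,325),(360,370),(352,264),(370,250)]:print((u,v),dep(a,u,v),dep(b,u,v))
E
```

```text
clock: 5.3
tool_pos: [0.4869, 0.0126, 0.2391]
orientation: [-0.001, 0.707, 0.707, -0.001]
force: [0.3, -0.4, -0.7]
finger_gap: 0.003
[0.4869 0.0126 0.2391] [ 0.2649 -0.4341 -0.6975]
(390, 318) [0.3764 0.0121 0.0011] [0.345  0.0799 0.0624]
(395, 325) [0.3547 0.0276 0.0016] [0.3475 0.0439 0.0166]
(360, 370) [ 0.3463  0.1918 -0.0013] [ 0.3462  0.1921 -0.001 ]
(352, 264) [0.4877 0.0139 0.1091] [0.4883 0.0129 0.1084]
(370, 250) [ 0.486  -0.0645  0.1095] [ 0.4882 -0.0684  0.1068]
```

View pics/side3.png

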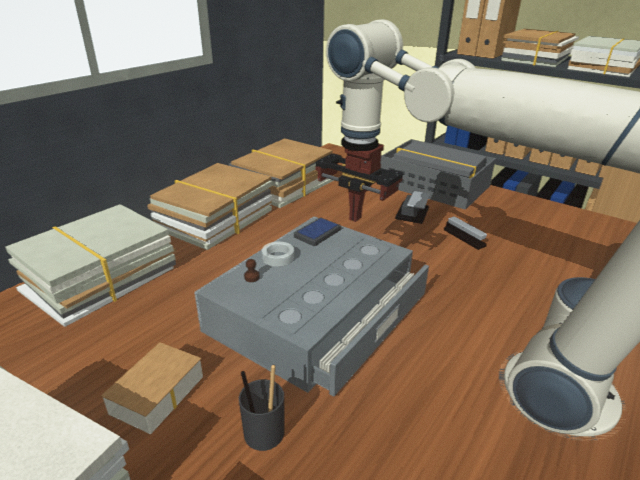

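View pics/diff.png

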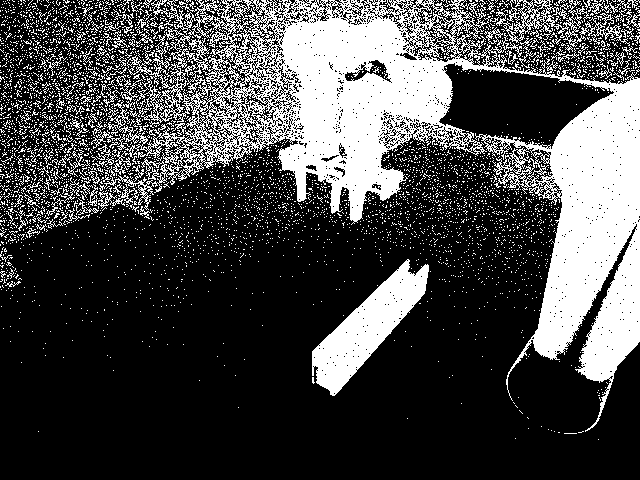

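The side view shows the drawer front at x≈0.346, against about 0.399 for the case front, so it is about 50 mm out. Disc 1 is back at z≈0.1084. Only the robot and the drawer differ from the first depth picture, and the tool is clear at z=0.239 with about 0 N on it.

```bash
python3 -c "
from workcell import env
print(env.close_job())"
```

```text
the job is handed in; nothing more can be done
None
```

The hidden button was disc 1, the second from the case's right end. I pressed it right in and the drawer sprang out. I then lifted the tool straight up to z = 0.239 m and handed the job in at about 5.4 s.

- **Finding it:** Disc 0 was solid, with no movement at 14.6 N. Disc 1 gave at about 5 N, so I did not probe discs 2 to 4.
- **Pressing it:** The tool went down about 7 mm and stopped at the bottom with a measured 13 N.
- **Drawer:** From the side camera the drawer front stands roughly 50 mm out. That camera gave 52–54 mm against an estimated front edge, slightly over the 50 mm travel and within the measuring error.
- **Button:** Disc 1's face is back at z ≈ 0.1084 m, against 0.1085 m at rest.
- **Loose things:** In the side camera's before-and-after depth pictures, only the robot and the drawer changed. I did not measure each item separately.
- **Contact:** The tool force read about zero (under 1 N) at the end. `close_job` gives no verdict, so I can't confirm how it was judged.

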